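# Prop the sandwich press open to dry

## Robot

A 7-joint arm with a two-finger parallel gripper is mounted at the origin on the work surface. World frame = base frame: x ahead of the robot, y to its left, z up, the work surface at z = 0. Lengths are in m, angles in rad, forces in N, time in s.
With the tool pointing down it reaches from about 0.425 to 1.025 m from the base axis. Payload 3.6 kg.
Tool frame: the origin (TCP) lies midway between the tips of the shut fingers; the grasp point (between the pads) lies 19 mm behind it; z points along the fingers, y is the line along which they close (so a half turn about z gives the same grasp; the last joint's range is limited). The gripper opens to 85 mm and grips with 20 to 120 N. Pads are 22 mm wide; open, the fingers measure 114 mm over their backs; the gripper's body (76 mm by 85 mm) begins 54 mm behind the grasp point. The pads swing forward as they close: fully open they stand 13 mm farther back than shut.
Start: joints at [-1.232, 0.591, 0.048, 1.609, -0.033, 0.943, -0.034], TCP at [0.304, 0.658, 0.231] pointing down, gripper open.
Joint ranges: [-2.69, 2.69], [-0.47, 2.24], [-1.27, 1.36], [0.19, 2.51], [-1.53, 4.68], [0.08, 2.07], [-3.09, 3.09]. Speed limits (rad/s): [2.57, 2.57, 3.14, 3.14, 3.14, 3.14, 3.14].

## Interface

Orientations are given as a rotation vector (axis times angle).
In Python, from cell import bot, vision gives the robot as it stands (bot), with the cameras (vision).
- The arm moves only by the tool jog_arm, called after "Emit:" as name(argument=value, ...) on one line, values as JSON. Schema: {"type":"object","properties":{"ticks":{"type":"array","items":{"type":"array","items":{"type":"number"},"minItems":6,"maxItems":6},"minItems":1,"maxItems":8},"aperture":{"type":"number"},"only":{"type":"string"},"quiet":{"type":"boolean"},"lines":{"type":"string"}},"required":["ticks"],"additionalProperties":false}. ticks is a list of rows, 1 to 8 of them, each of 6 numbers: dx, dy, dz in m, then a rotation vector rx, ry, rz in rad; each row shifts and turns the commanded pose from where the row before left it, along the tool's axes as they then stand; what a row does not reach is not made up. A row lasts 1/8 s, in which the tool goes at most 0.0625 m and 0.188 rad, less where a joint would pass 70% of its speed; a pose out of reach is approached as far as the arm can. aperture is the finger opening in m, set as the call begins (left out keeps the last). The fingers move at their own pace and stop on an object; the grip force is fixed at half the most. Time passes only in rows, so rows that do not move let the fingers close. The tool returns the time, the measured TCP pose, the force, the opening and the grip force at its end. only (a regular expression) keeps the lines of the reply that match it, lines (a string "A,B") keeps lines A to B, and quiet returns only ok. Input that does not fit is refused with a message, and nothing moves.
- bot.observe(): the state, without advancing time (a new reading comes with each control period).
- vision.grab_frame(name): name is "scene" or "top" or "wrist"; returns (picture, depth): 384x512x3 uint8, red, green, blue; 384x512 float32, m along the optical axis (not along the pixel's ray), 0 where there is no reading.
- vision.camera_model(name): a dict with "mtx" (3x3 intrinsics, pixels), "dist_coeffs" ([k1, k2, p1, p2, k3] as OpenCV has them; the pictures are not rectified), "world_from_camera" (4x4, takes a point from camera to world coordinates). Camera axes: x right, y up, looking along -z (the intrinsics and any distortion apply to the point x, -y, -z); pixel columns grow to the right and rows downward; lengths in m; the calibration is good to about 2 mm. A picture is of the moment at which its call begins: read the wrist's pose just before it. camera_model takes no time and is no camera call; for the wrist camera it gives the pose at the moment of the call.
- bot.job_done(): hands the job in; it is judged then, once.
The state is a dict: "t": time; "qpos": joint angles; "joint_velocities": joint speeds; "joint_efforts": joint torques, N m; "tcp_pos": TCP position; "tool_rot": TCP orientation; "ft_force": force on the tool from outside, world axes, zero at the start; "moment": the same for the moment, N m; "gripper_width": finger opening in m; "grasp_force": force on a finger pad.
Only numpy, scipy, OpenCV 4.12 (cv2) and the standard library are available. Lean on these libraries where they do the work, as an engineer would, in place of code of your own. Each camera call takes 0.05 s, during which the arm holds its last target. There are 200 camera calls.

## Task

The sandwich press (the square one with the red lid) has just been wiped. Raise its lid by the black handle so that it stands about 60 degrees open from its shut position, let go so that the stiff hinge holds it there and the plates can dry, and leave the round white waffle maker beside it shut.

Things in the scene. Friction and masses are not known exactly. Their poses are not given: they have to be found in the camera images.
- press_lid (a joint): lid hinge of the sandwich press, rad: 0 = shut (level), grows as the edge nearest the robot rises, 1.57 upright, stop 1.9. Starts 0 to 0.3. Stiff: stays where it is left; lifting takes 5 to 9 N at the handle. Press: black base 200 mm deep, 230 wide, 54 high, does not slide; red lid 200 x 230 x 32 mm, hinged on the side away from the robot.
- press_handle (a point): grip point in the press's handle: flat black bar standing straight out of the lid's near edge, 36 mm wide along the hinge, 16 thick, free end 16 mm and lid edge 42 mm from this point; about 70 mm up when shut, free below. Pinched across the 36 mm from above it turns between the pads, so the gripper can stay pointing down. Axes on the lid: x to hinge, y along hinge, z out of the lid's top
- press_hinge (a point): middle of the press's hinge axis, 62 mm above the worktop at the far edge of the press. Axes as press_handle; the handle point lies at x = -242 mm, z = +8 mm in them. The axis is level; the press may be turned up to 17 degrees about the vertical.
- waffle_lid (a joint): lid hinge of the waffle maker, rad: 0 = shut, as it starts. Round, 196 mm across, 100 mm high, grey base, white lid with a black handle like that of the press; beside the press, left or right of it, 0.3 m or more between centres.

How it is judged:
At the end, for the whole second after the job is handed in: The sandwich press's lid stands still, released, between 48 and 72 degrees open (60 give or take 12), and the waffle maker's lid is shut (less than 6 degrees open) (value of joint press_lid between 0.837 and 1.257 rad and velocity of joint press_lid between -0.05 and 0.05 rad/s and value of joint waffle_lid below 0.1 rad); the robot touches nothing.
It fails at once if the waffle maker's lid is raised by more than 9 degrees (value of joint waffle_lid above 0.157 rad).
It also fails if it takes over 34 s, if anything falls off the work surface, if the arm or the gripper's body presses on something with over 40 N, if the wrist force passes 120 N, or if a joint passes its speed limit or range.

## Working session

There is one attempt and no reset: what is moved stays moved. The work goes in short steps, Python scripts to look and compute and a tool call to move; the robot and the scene stay as the last step left them, time stands still between calls to the robot, and variables do not carry over. Pictures are saved under pics/ and viewed, at most 10 in all, crops included, and the job is handed in when it is done.

```bash
ls; mkdir -p pics
```

Create h.py:
```python
from cell import bot, vision
import numpy as np, cv2
def snap(n):
    m=vision.camera_model(n); p,d=vision.grab_frame(n); return p,d,m
def world(m,d,u,v,z=None):
    pt=cv2.undistortPoints(np.array([[[u,v]]],float),np.array(m["mtx"]),np.array(m["dist_coeffs"]))[0,0]
    T=np.array(m["world_from_camera"]); z=d[int(v),int(u)] if z is None else z
    return (T@[pt[0]*z,-pt[1]*z,-z,1])[:3]
```

Run:
```python
from h import *
s=bot.observe(); print(s["t"],s["tcp_pos"],s["tool_rot"],s["gripper_width"])
for n in("scene","top"):
    p,d,m=snap(n); cv2.imwrite(f"pics/{n}0.png",p[:,:,::-1]); np.savez(f"{n}0.npz",p=p,d=d,**{k:np.array(v) for k,v in m.items()})
```

```text
cell.py
pics
0.0 [0.30369611 0.65741341 0.2301195 ] [-0.67429774 -3.06801671  0.00348305] 0.08555727802065573
```

View pics/scene0.png

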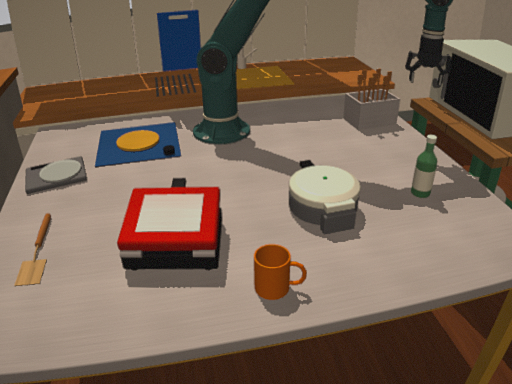

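View pics/top0.png

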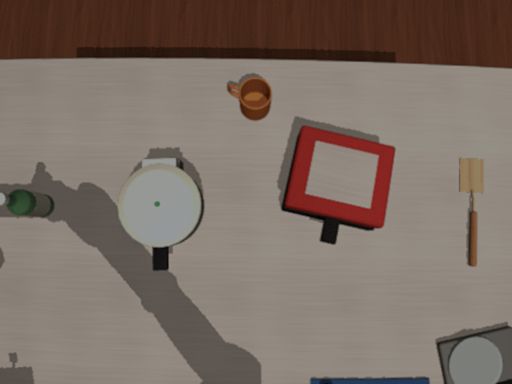

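The scene view shows the red press at (172,225) with its handle at (178,184), and the waffle maker at (325,193). In the top view the press is at about (340,178), turned slightly, with its handle at about (331,230). The waffle maker is at (160,205). Next I'll enlarge the handle.

Run:
```python
import numpy as np,cv2
a=np.load("top0.npz")["p"][110:260,270:410]; b=np.load("scene0.npz")["p"][170:280,110:235]
A=cv2.resize(a,None,fx=4,fy=4,interpolation=2)[:,:,::-1]; 
cv2.imwrite("pics/tc.png",cv2.convertScaleAbs(A,alpha=1.8)[:600]); cv2.imwrite("pics/sc.png",cv2.convertScaleAbs(cv2.resize(b,None,fx=5,fy=5,interpolation=2)[:,:,::-1],alpha=1.6))
from h import world
for n,pts in(("top",[(331,230),(329,238),(334,222),(325,213),(340,216),(308,130),(392,155),(384,222),(296,200),(340,175),(355,40),(430,300),(160,205),(160,258)]),("scene",[(178,183),(178,189),(172,215),(140,192),(215,192)])):
    z=np.load(n+"0.npz"); m={k:z[k] for k in("mtx","dist_coeffs","world_from_camera")}
    for p in pts: print(n,p,world(m,z["d"],*p).round(4))
```

```text
top (331, 230) [ 0.5324 -0.2008  0.11  ]
top (329, 238) [ 0.5145 -0.1961  0.1106]
top (334, 222) [ 0.5506 -0.208   0.108 ]
top (325, 213) [ 0.5698 -0.1855  0.1199]
top (340, 216) [ 0.5637 -0.2193  0.119 ]
top (308, 130) [ 0.7649 -0.1507  0.0969]
top (392, 155) [ 0.7089 -0.3475  0.0995]
top (384, 222) [ 5.567e-01 -3.584e-01  2.000e-04]
top (296, 200) [ 0.5979 -0.1205  0.1205]
top (340, 175) [ 0.6569 -0.221   0.1146]
top (355, 40) [ 1.4351 -0.4907 -0.7408]
top (430, 300) [ 3.613e-01 -4.750e-01  2.000e-04]
top (160, 205) [0.5834 0.1873 0.1001]
top (160, 258) [0.4622 0.1888 0.0744]
scene (178, 183) [ 0.5261 -0.1982  0.1087]
scene (178, 189) [ 0.5763 -0.2008  0.121 ]
scene (172, 215) [ 0.675  -0.2239  0.1116]
scene (140, 192) [ 0.5698 -0.2979  0.1227]
scene (215, 192) [ 0.6114 -0.1098  0.1195]
```

View pics/tc.png

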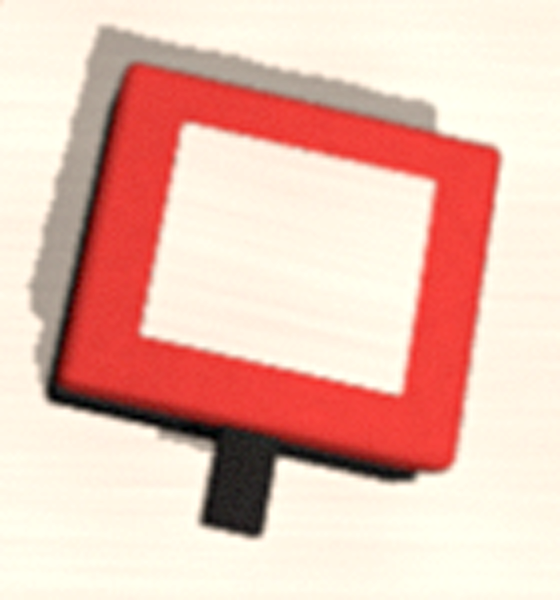

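View pics/sc.png

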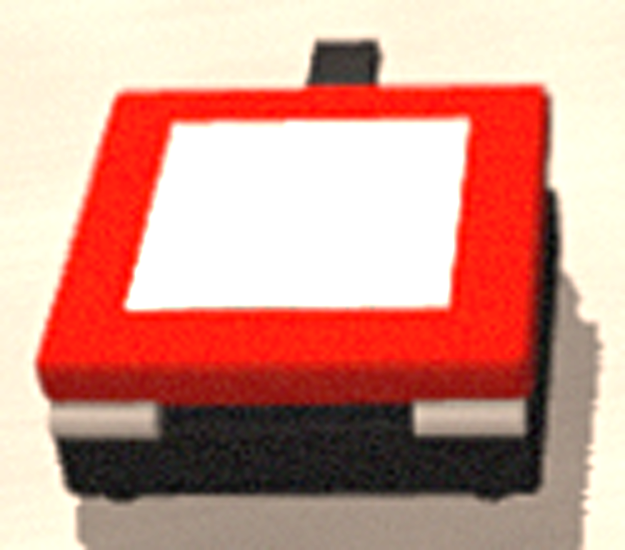

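The crops show the handle's free end in the top view at about (327.8,242.2), 36 mm wide, and its root at about (331.5,218.8). The press is turned by about 13°, and the lid is already slightly open. The scene view shows the handle end at (179,179). Next I'll fit a plane to the lid and triangulate the handle end.

Create meas.py:
```python
import sys
from h import *
z=np.load("top0.npz"); m={k:z[k] for k in("mtx","dist_coeffs","world_from_camera")}; d=z["d"]
poly=np.array([[305,134],[388,156],[381,220],[292,200]])
mask=np.zeros(d.shape,np.uint8); cv2.fillPoly(mask,[poly],1); mask=cv2.erode(mask,np.ones((5,5)))
P=np.array([world(m,d,u,v) for v,u in np.argwhere(mask)]); c=P.mean(0); A=np.c_[P[:,:2]-c[:2],np.ones(len(P))]
g=np.linalg.lstsq(A,P[:,2],rcond=None)[0]; n=np.r_[-g[:2],1]; n/=np.linalg.norm(n)
print("lid centre",c,"tilt",np.arccos(n[2]),"dir up",np.arctan2(g[1],g[0]),"rms",np.std(A@g-P[:,2]))
Q=[world(m,d,u,v,) for u,v in [(329,239),(330,235),(331,230),(332,226)]]
h=np.polyfit(*np.array(Q)[:,:2].T,1); print("handle pts",np.round(Q,4)); 
# edges -> azimuth of press: lid left and right edges (top-view corners at lid top), hinge direction
C=[world(m,d,u,v,zz) for u,v,zz in []]
def ray(n_,u,v):
    y=np.load(n_+"0.npz"); T=y["world_from_camera"]; q=cv2.undistortPoints(np.array([[[u,v]]],float),y["mtx"],y["dist_coeffs"])[0,0]
    r=T[:3,:3]@[q[0],-q[1],-1]; return T[:3,3],r/np.linalg.norm(r)
def tri(a,b):
    (o1,r1),(o2,r2)=ray("top",*a),ray("scene",*b); s=np.linalg.lstsq(np.c_[r1,-r2],o2-o1,rcond=None)[0]
    x,y=o1+s[0]*r1,o2+s[1]*r2; return (x+y)/2,np.linalg.norm(x-y)
S=lambda u,v:(110+u/5,170+v/5); T4=lambda u,v:(270+u/4,110+v/4)
for nm,a,b in(("h end L(+y)",T4(203,522),S(378,42)),("h end R",T4(260,534),S(317,42)),("white nearL",T4(140,337),S(470,118)),("white nearR",T4(402,395),S(174,123)),("white farL",T4(182,124),S(450,306)),("white farR",T4(436,181),S(126,310))):
    print(nm,*tri(a,b))
```

```bash
python3 meas.py
```

```text
lid centre [ 0.65079293 -0.22324187  0.11633806] tilt 0.5230559575601726 dir up 2.534904186519961 rms 0.05851302076962527
handle pts [[ 0.5123 -0.1962  0.1102]
 [ 0.5212 -0.1982  0.1115]
 [ 0.5324 -0.2008  0.11  ]
 [ 0.5416 -0.2039  0.1056]]
h end L(+y) [ 0.50880315 -0.17680804  0.11001691] 0.0016734912916981353
h end R [ 0.50245351 -0.20908286  0.11106703] 0.0008730760063282454
white nearL [ 0.61139013 -0.13933136  0.11940618] 0.0027900275433557355
white nearR [ 0.58085905 -0.28707226  0.12032681] 0.00200298480105756
white farL [ 0.73827752 -0.16635559  0.10028694] 0.0025928719501130456
white farR [ 0.70733827 -0.31472878  0.10092471] 0.002644139348255423
```

Create go.py:
```python
# prints tool-axis shift and turn to reach a target x y z, tool y along the hinge
import sys
from h import *
from scipy.spatial.transform import Rotation as R
t=np.array(sys.argv[1:4],float); yaw=float(sys.argv[4]) if len(sys.argv)>4 else -.208
s=bot.observe(); r=R.from_rotvec(s["tool_rot"]); M=r.as_matrix()
best=None
for k in(0,1):
    y=np.array([-np.sin(yaw),np.cos(yaw),0])*(1-2*k); zz=np.array([0,0,-1.]); G=np.c_[np.cross(y,zz),y,zz]
    w=R.from_matrix(M.T@G).as_rotvec(); 
    print("t",s["t"],"shift",(M.T@(t-s["tcp_pos"])).round(4),"turn",w.round(3))
print("q",np.round(s["qpos"],3),"F",np.round(s["ft_force"],1),"toolx",M[:,0].round(2),"tooly",M[:,1].round(2),"w",s["gripper_width"])
```

```bash
python3 go.py 0.52 -0.196 0.21
```

```text
t 0.1 shift [-0.5542 -0.6841  0.0217] turn [-0.002 -0.    -0.225]
t 0.1 shift [-0.5542 -0.6841  0.0217] turn [-0.     0.003  2.917]
q [-1.231  0.592  0.048  1.61  -0.033  0.943 -0.034] F [-0.5 -0.2  0.1] toolx [-0.91  0.42 -0.  ] tooly [ 0.42  0.91 -0.  ] w 0.0853037927608723
```

Emit:
jog_arm(ticks=[[-0.034, -0.042, 0, 0, 0, 0], [-0.034, -0.042, 0, 0, 0, 0], [-0.034, -0.042, 0, 0, 0, 0], [-0.034, -0.042, 0, 0, 0, 0], [-0.034, -0.042, 0, 0, 0, 0], [-0.034, -0.042, 0, 0, 0, 0], [-0.034, -0.042, 0, 0, 0, 0], [-0.034, -0.042, 0, 0, 0, 0]], aperture=0.085)

```text
t: 1.1
tcp_pos: [0.4102, 0.2372, 0.2312]
tool_rot: [0.674, 3.068, -0.0]
ft_force: [0.5, 0.4, 0.2]
gripper_width: 0.0853
grasp_force: 0.0
```

```bash
python3 go.py 0.52 -0.196 0.21
```

```text
t 1.1 shift [-0.2813 -0.3472  0.0213] turn [-0.     0.    -0.225]
t 1.1 shift [-0.2813 -0.3472  0.0213] turn [0.    0.    2.917]
q [-0.699  0.279  0.097  2.163 -0.041  0.701  0.563] F [0.5 0.4 0.2] toolx [-0.91  0.42 -0.  ] tooly [ 0.42  0.91 -0.  ] w 0.08526927356886989
```

Emit:
jog_arm(ticks=[[-0.04, -0.05, 0, 0, 0, 0], [-0.04, -0.05, 0, 0, 0, 0], [-0.04, -0.05, 0, 0, 0, 0], [-0.04, -0.05, 0, 0, 0, 0], [-0.04, -0.05, 0, 0, 0, 0], [-0.04, -0.05, 0, 0, 0, 0], [-0.04, -0.047, 0.02, 0, 0, -0.11], [0, 0, 0, 0, 0, -0.115]])

```text
t: 2.1
tcp_pos: [0.5153, -0.1885, 0.2108]
tool_rot: [-0.334, -3.123, 0.005]
ft_force: [0.3, 0.7, -0.8]
gripper_width: 0.085
grasp_force: 0.0
```

Emit:
jog_arm(ticks=[[0, 0, 0, 0, 0, 0], [0, 0, 0, 0, 0, 0]])

```text
t: 2.35
tcp_pos: [0.5158, -0.1812, 0.212]
tool_rot: [-0.326, -3.124, -0.001]
ft_force: [0.0, -0.8, -0.5]
gripper_width: 0.0852
grasp_force: 0.0
```

```bash
python3 go.py 0.52 -0.196 0.21
```

Run:
```python
from h import *
p,d,m=snap("wrist"); cv2.imwrite("pics/w1.png",cv2.convertScaleAbs(p[:,:,::-1],alpha=1.5)); np.savez("wrist0.npz",p=p,d=d,**{k:np.array(v) for k,v in m.items()})
```

```text
t 2.35 shift [-0.0072 -0.0136  0.002 ] turn [ 0.001 -0.     0.   ]
t 2.35 shift [-0.0072 -0.0136  0.002 ] turn [ 1.000e-03  1.000e-03 -3.141e+00]
q [ 0.128  0.398  0.168  2.035 -0.099  0.717  1.721] F [ 0.  -0.8 -0.5] toolx [-0.98  0.21  0.  ] tooly [0.21 0.98 0.  ] w 0.08519141465002333
```

View pics/w1.png

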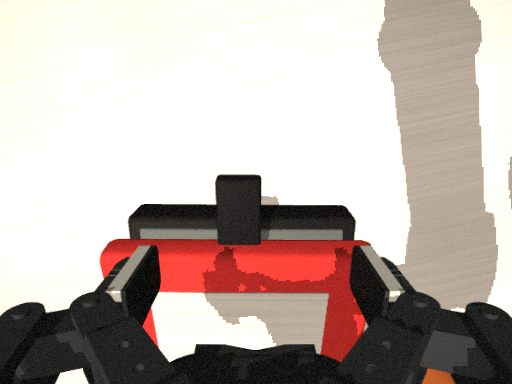

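The wrist view shows the handle with its free end at (239,177), its root at (239,243) and its sides at columns 217 and 261. It runs parallel to the image axis, so the yaw is right. I'll convert these pixels to positions as a cross-check.

Run:
```python
from h import *
z=np.load("wrist0.npz"); m={k:z[k] for k in("mtx","dist_coeffs","world_from_camera")}
for p in[(239,180),(239,190),(239,210),(239,235),(221,210),(257,210),(239,260),(220,282)]: print(p,world(m,z["d"],*p).round(4))
for r in (177,183): print(world(m,z["d"],239,r,z["d"][190,239]).round(4))
print(m["world_from_camera"].round(3))
```

```text
(239, 180) [ 0.5062 -0.1911  0.1099]
(239, 190) [ 0.5135 -0.1927  0.1119]
(239, 210) [ 0.5303 -0.1966  0.1094]
(239, 235) [ 0.5528 -0.2018  0.1063]
(221, 210) [ 0.5274 -0.2106  0.1094]
(257, 210) [ 0.5333 -0.1827  0.1092]
(239, 260) [ 0.5673 -0.2045  0.1212]
(220, 282) [ 0.5842 -0.2242  0.1204]
[ 0.5041 -0.1907  0.109 ]
[ 0.5084 -0.1916  0.1103]
[[ 0.207 -0.937 -0.281  0.444]
 [ 0.978  0.199  0.058 -0.166]
 [ 0.002 -0.287  0.958  0.355]
 [ 0.     0.     0.     1.   ]]
```

Three views agree: the grip point is at about (0.519,-0.1945,0.101). I'll centre the gripper over it and go down.

Emit:
jog_arm(ticks=[[-0.006, -0.0125, 0, 0, 0, 0], [0, 0, 0.03, 0, 0, 0], [0, 0, 0.03, 0, 0, 0], [0, 0, 0.03, 0, 0, 0], [0, 0, 0.03, 0, 0, 0], [0, 0, 0.012, 0, 0, 0], [0, 0, 0, 0, 0, 0], [0, 0, 0, 0, 0, 0]], aperture=0.085)

```text
t: 3.4
tcp_pos: [0.5202, -0.1962, 0.0811]
tool_rot: [0.326, 3.123, -0.001]
ft_force: [-0.4, -0.8, 0.4]
gripper_width: 0.085
grasp_force: 0.0
```

```bash
python3 go.py 0.519 -0.1945 0.079
```

```text
t 3.4 shift [0.0015 0.0014 0.0021] turn [-0.     0.002  0.   ]
t 3.4 shift [0.0015 0.0014 0.0021] turn [-3.000e-03 -1.000e-03 -3.141e+00]
q [ 0.196  0.606  0.115  2.098 -0.152  0.444  1.791] F [-0.4 -0.8  0.4] toolx [-0.98  0.21 -0.  ] tooly [ 0.21  0.98 -0.  ] w 0.08501083443673055
```

Emit:
jog_arm(ticks=[[0.0015, 0.0014, 0.002, 0, 0, 0], [0, 0, 0, 0, 0, 0], [0, 0, 0, 0, 0, 0], [0, 0, 0, 0, 0, 0], [0, 0, 0, 0, 0, 0], [0, 0, 0, 0, 0, 0], [0, 0, 0, 0, 0, 0], [0, 0, 0, 0, 0, 0]], aperture=0.02)

```text
t: 4.4
tcp_pos: [0.5179, -0.195, 0.0781]
tool_rot: [0.327, 3.124, -0.002]
ft_force: [-3.3, -5.3, 4.1]
gripper_width: 0.0353
grasp_force: 63.0
```

Run:
```python
import numpy as np
f=lambda a:np.array([-.242*np.cos(a)+.008*np.sin(a),.242*np.sin(a)+.008*np.cos(a)])
A=[.13,.2,.3,.4,.5,.6,.7,.8,.9,1.0,1.06]
for a,b in zip(A,A[1:]): print(a,b,(f(b)-f(a)).round(4))
```

```text
0.13 0.2 [0.0033 0.0166]
0.2 0.3 [0.0068 0.0232]
0.3 0.4 [0.009  0.0224]
0.4 0.5 [0.0112 0.0214]
0.5 0.6 [0.0133 0.0202]
0.6 0.7 [0.0153 0.0188]
0.7 0.8 [0.0171 0.0172]
0.8 0.9 [0.0187 0.0154]
0.9 1.0 [0.0201 0.0134]
1.0 1.06 [0.0127 0.0071]
```

The fingers stopped at 35 mm with 63 N, so the handle is gripped. I'll lift along the arc, the first part slowly.

Emit:
jog_arm(ticks=[[-0.0016, 0, -0.0083, 0, 0, 0], [-0.0017, 0, -0.0083, 0, 0, 0], [-0.0034, 0, -0.0116, 0, 0, 0], [-0.0034, 0, -0.0116, 0, 0, 0], [-0.0045, 0, -0.0112, 0, 0, 0], [-0.0045, 0, -0.0112, 0, 0, 0], [-0.0056, 0, -0.0107, 0, 0, 0], [-0.0056, 0, -0.0107, 0, 0, 0]])

```text
t: 5.4
tcp_pos: [0.5447, -0.2008, 0.1593]
tool_rot: [-0.326, -3.118, 0.001]
ft_force: [0.7, -5.7, -10.1]
gripper_width: 0.0351
grasp_force: 61.3
```

```bash
python3 go.py .519 -.1945 .079
```

```text
t 5.4 shift [0.0259 0.001  0.0804] turn [-0.001 -0.007 -0.001]
t 5.4 shift [0.0259 0.001  0.0804] turn [-1.000e-02  2.000e-03  3.141e+00]
q [ 0.161  0.511  0.156  1.998 -0.123  0.648  1.758] F [  0.7  -5.7 -10.1] toolx [-0.98  0.21  0.01] tooly [ 0.21  0.98 -0.  ] w 0.03507469504696214
```

The move follows the arc with about 10 N of lifting force. I'll carry on.

Emit:
jog_arm(ticks=[[-0.0067, 0, -0.0101, 0, 0, 0], [-0.0067, 0, -0.0101, 0, 0, 0], [-0.0077, 0, -0.0094, 0, 0, 0], [-0.0077, 0, -0.0094, 0, 0, 0], [-0.0086, 0, -0.0086, 0, 0, 0], [-0.0086, 0, -0.0086, 0, 0, 0], [-0.0094, 0, -0.0077, 0, 0, 0], [-0.0094, 0, -0.0077, 0, 0, 0]])

```text
t: 6.4
tcp_pos: [0.6027, -0.2134, 0.2293]
tool_rot: [-0.326, -3.105, -0.002]
ft_force: [-9.0, -3.2, -3.4]
gripper_width: 0.0352
grasp_force: 61.4
```

Emit:
jog_arm(ticks=[[-0.01, 0, -0.0067, 0, 0, 0], [-0.01, 0, -0.0067, 0, 0, 0], [-0.0127, 0, -0.0071, 0, 0, 0], [0, 0, 0, 0, 0, 0], [0, 0, 0, 0, 0, 0]])

```text
t: 7.02
tcp_pos: [0.6373, -0.221, 0.252]
tool_rot: [-0.327, -3.111, 0.0]
ft_force: [-8.2, -3.1, 5.0]
gripper_width: 0.0351
grasp_force: 62.8
```

```bash
python3 go.py .519 -.1945 .079
```

Run:
```python
from h import *
p,d,m=snap("scene"); cv2.imwrite("pics/s2.png",p[:,:,::-1])
```

```text
t 7.025 shift [0.1189 0.0016 0.1746] turn [-0.002 -0.013 -0.001]
t 7.025 shift [0.1189 0.0016 0.1746] turn [-2.10e-02  2.00e-03  3.14e+00]
q [ 0.143  0.516  0.18   1.708 -0.106  0.941  1.726] F [-8.2 -3.1  5. ] toolx [-0.98  0.21  0.01] tooly [ 0.21  0.98 -0.  ] w 0.03508228117664894
```

View pics/s2.png

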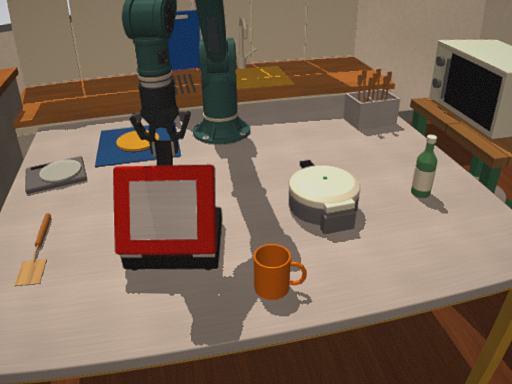

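The lid is up at about 59° and still held at (165,150), and the waffle maker at (325,190) is shut. Now I'll release the handle and withdraw straight up.

Emit:
jog_arm(ticks=[[0, 0, 0, 0, 0, 0], [0, 0, 0, 0, 0, 0], [0, 0, 0, 0, 0, 0], [0, 0, 0, 0, 0, 0], [0, 0, 0, 0, 0, 0], [0, 0, 0, 0, 0, 0]], aperture=0.085)

```text
t: 7.82
tcp_pos: [0.6431, -0.2205, 0.2538]
tool_rot: [0.326, 3.125, 0.0]
ft_force: [0.2, -0.1, -0.1]
gripper_width: 0.085
grasp_force: 0.0
```

Emit:
jog_arm(ticks=[[0, 0, -0.02, 0, 0, 0], [0, 0, -0.03, 0, 0, 0], [0, 0, -0.04, 0, 0, 0], [0.02, 0, -0.03, 0, 0, 0], [0.03, 0, 0, 0, 0, 0], [0.03, 0, 0, 0, 0, 0], [0, 0, 0, 0, 0, 0], [0, 0, 0, 0, 0, 0]])

```text
t: 8.82
tcp_pos: [0.5654, -0.204, 0.374]
tool_rot: [0.326, 3.123, -0.0]
ft_force: [1.2, -0.1, 0.1]
gripper_width: 0.0849
grasp_force: 0.0
```

Run:
```python
from h import *
p,d,m=snap("scene"); cv2.imwrite("pics/s3.png",p[:,:,::-1])
for q in[(165,180),(165,235),(130,240),(205,240),(130,185),(200,185)]: print(q,world(m,d,*q).round(4))
```

```text
(165, 180) [ 0.6962 -0.2283  0.2223]
(165, 235) [ 0.7593 -0.2444  0.1193]
(130, 240) [ 0.7498 -0.3233  0.1117]
(205, 240) [ 0.7836 -0.1588  0.1085]
(130, 185) [ 0.6889 -0.3066  0.2167]
(200, 185) [ 0.7212 -0.1539  0.2131]
```

View pics/s3.png

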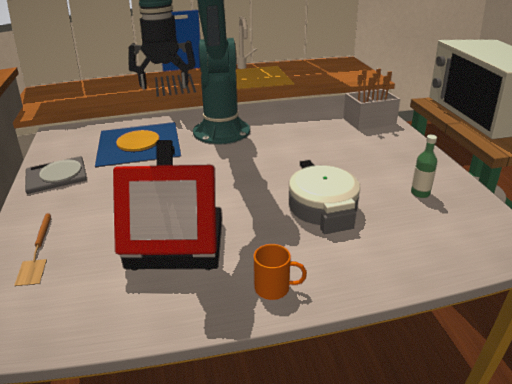

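The lid stands free at about 58°, with its handle at (165,152). The gripper is well clear at (160,60), and the waffle maker is shut.

```bash
python3 -c "
from cell import bot, vision
print(bot.job_done())"
```

```text
the job is handed in; nothing more can be done
None
```

The press lid stands released at about 58° open by the depth image, the waffle maker is shut and untouched, and I handed the job in at about 9 s; no verdict was returned.

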